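# Set the worm mesh of a hand turntable by feel

## Task

The worm of the conservation turntable was swung back for cleaning and its drive is slack. Take the platter by its finger post and rock it gently, clockwise (seen from above) until the teeth meet and then anticlockwise until they meet again, to feel its free play; then swing the worm arm in by its knob until only about 2.5 mm of free rock is left at the post, and prove it by rocking the platter the same way once more, clockwise and then anticlockwise. Never press the teeth hard together, leave the other things alone, and let go at the end.

Things in the scene. Friction and masses are not known exactly. Their poses are not given: they have to be found in the camera images.
- turntable: Fixed cast foot of a hand turntable: dark disc 250 mm across with a rectangular apron on its own -y side. Origin on the bench at the upright axis; z up. The aluminium platter (194 mm across, top at height 68 mm) turns about this axis; the brass gear wheel under it (pitch radius 100 mm) meets the steel worm at the -y side.
- post (a point): Black upright finger post near the platter's rim, 17 mm across, from height 68 to 117 mm, its axis 86 mm from the platter's axis; it is rigid with the platter. The point is on the post's axis at height 98 mm.
- platter (a joint): Angle of the platter, rad, growing anticlockwise seen from above. At first it has 4 to 12.5 mm of free rock at the post (amount unknown, and not centred on where it stands), between the two flanks of the worm thread. In the free play the post resists with under 1 N; where the teeth meet, the resistance rises by several N within 1 mm.
- worm_knob (a point): Black upright knob at the free end of the red worm arm, 20 mm across, from height 41 to 82 mm; the point is on its axis at height 62 mm. The arm itself lies at height 14 to 26 mm. The knob swings on a circle of 182 mm radius about the arm's pivot; towards the platter (the turntable's +y) is in.
- worm_arm (a joint): Angle of the worm arm about its pivot, rad, growing as the worm moves into the gear. About 2.3 mm of knob travel inwards takes out 1 mm of free rock at the post. Friction resists with about 4 N at the knob and holds the arm where it is left. With no free rock left the teeth jam. The worm's seat in the arm varies, so an arm angle alone does not tell the free rock.
- pivot (a point): Steel pivot pin of the worm arm, upright, fixed in the foot at x +80 mm, y -106 mm in the turntable's frame; the point is at height 33 mm.
- bottle: Square amber glass bottle with a black wax seal, 62 x 62 mm, 197 mm high, origin at the centre of its underside; fragile, leave it alone.
- jar: Small lidded glass jar, 54 mm across, 75 mm high, origin at the centre of its underside; leave it alone.
- saw: Small piercing saw lying flat, about 280 x 70 mm, 22 mm high; origin on the bench at the front of its wooden handle (handle to -x, frame to +x and +y); leave it alone.

How it is judged:
By the outcome, as a careful person would: the job done as asked, in the order asked, and still so for the second after the job is handed in, with the robot touching nothing.
It also fails if it takes over 67 s, if anything falls off the work surface, if the arm or the gripper's body presses on something with over 40 N, if the wrist force passes 120 N, or if a joint passes its speed limit or range.

## Robot

A 7-joint arm with a two-finger parallel gripper is mounted at the origin on the work surface. World frame = base frame: x ahead of the robot, y to its left, z up, the work surface at z = 0. Lengths are in m, angles in rad, forces in N, time in s.
With the tool pointing down it reaches from about 0.35 to 0.9 m from the base axis. Payload 8.1 kg.
Tool frame: the origin (TCP) lies midway between the tips of the shut fingers; the grasp point (between the pads) lies 19 mm behind it; x points along the fingers, z is the direction in which the jaws open and shut, and the axes are right-handed (so a half turn about x gives the same grasp; the last joint's range is limited). The gripper opens to 92 mm and grips with 3 to 60 N. Pads are 19 mm wide; open, the fingers measure 130 mm over their backs; the gripper's body (75 mm by 190 mm) begins 47 mm behind the grasp point.
Start: joints at [-1.381, 0.434, 0.025, 1.573, -0.012, 1.134, -0.075], TCP at [0.18, 0.598, 0.227] pointing down, gripper open.
Joint ranges: [-2.62, 2.62], [-0.44, 2.09], [-1.27, 1.32], [0.08, 2.57], [-1.32, 4.46], [0.12, 2], [-2.74, 2.74]. Speed limits (rad/s): [2.22, 2.22, 3.01, 3.01, 3.14, 3.14, 3.14].

## Interface

Orientations are given as a rotation vector (axis times angle).
In Python, from cell import arm, optics, finder gives the robot as it stands.
- The arm moves only by the tool send_rows, never from a script. Its argument "rows" is a list that holds one entry, the list of rows, each a list of 7 numbers: the shift along the tool's x, y, z in mm, then the turn, a rotation vector about the tool's x, y, z in degrees, then the opening in per cent of the stroke, from 0 (shut) to 100 (fully open). A call has exactly 8 rows; each row is the pose to reach, as a shift and turn from the pose commanded when the call began, along the tool's axes at that moment; what a row does not reach only later rows make up. A row lasts 1/10 s, in which the tool goes at most 50 mm and 8.59 degrees, less where a joint would pass 70% of its speed; a pose out of reach is approached as far as the arm can. A call with a gripper value outside its range is refused whole. The fingers move at their own pace and stop on an object; "grip_force" is the grip in N (left out, the last holds). Time passes only in rows, so rows that repeat a pose let the fingers close, or fill a call up. It gives the time, the measured TCP pose, the force and the opening at its end, in the units of the state.
- arm.observe(): the state, without advancing time (a new reading comes with each control period).
- optics.get_image(name): name is "scene" or "side" or "wrist"; returns (picture, depth): 384x512x3 uint8, red, green, blue; 384x512 float32, m along the optical axis (not along the pixel's ray), 0 where there is no reading.
- optics.get_calibration(name): a dict with "camera_matrix" (3x3 intrinsics, pixels), "position" and "orientation" of the camera in the world; the wrist camera has in their place "T_tool_cam" (4x4, takes a point from camera to tool coordinates, whose origin is the TCP and whose axes are the tool frame's). Camera axes: x right, y up, looking along -z (the intrinsics and any distortion apply to the point x, -y, -z); pixel columns grow to the right and rows downward; lengths in m; the calibration is good to about 2 mm. A picture is of the moment at which its call begins: read the wrist's pose just before it. get_calibration takes no time and is no camera call.
- arm.sign_off(): hands the job in, once; it reports no verdict.
Trained networks look in the newest picture that a camera, given by its name, has taken for a name from the list of things; names that differ only in an ending like _2 or _b are one class to them, and where a whole thing is asked for, a point or a joint stands for the part that bears it (a point fixed in the world has none). Each returns a list of dicts, best first, with "confidence" (0 to 1); they miss things now and then, are a little off and sometimes report something else, mostly with a low value. They report only what shows in the picture. A call takes as long as a camera call.
- finder.search_frame(camera, thing): "bbox" ([left, top, width, height] in pixels, round what is visible of it).
- finder.regions_of(camera, thing): "region" (384x512 bool, what is visible of it) and "bbox" ([left, top, width, height] in pixels, round what is visible of it).
- finder.place_of(camera, thing): "xy" ([column, row] in pixels: a listed point, or the origin of a listed thing).
The state is a dict: "clock": time; "joints": joint angles; "dq": joint speeds; "joint_efforts": joint torques, N m; "position": TCP position; "ee_rot": TCP orientation; "force": force on the tool from outside, world axes, zero at the start; "ft_torque": the same for the moment, N m; "width": opening from 0.0 (shut) to 1.0 (fully open).
Only numpy, scipy, OpenCV 4.12 (cv2) and the standard library are available. Lean on these libraries where they do the work, as an engineer would, in place of code of your own. Each camera call takes 0.05 s, during which the arm holds its last target.

## Working session

There is one attempt and no reset: what is moved stays moved. The work goes in short steps, Python scripts to look and compute and a tool call to move; the robot and the scene stay as the last step left them, time stands still between calls to the robot, and variables do not carry over. Pictures are saved under pics/ and viewed, and the job is handed in when it is done.

Besides the shell and the picture viewer there is one more tool, called after "Emit:" as name([rows], argument=value, ...), one row to a line, values as JSON. send_rows: Moves the arm, as the interface text tells. Its arguments: {"type":"object","properties":{"rows":{"type":"array"},"grip_force":{"type":"number"}},"required":["rows"]}

```bash
mkdir -p pics; ls; cat > h.py <<'E'
import numpy as np, cv2
from scipy.spatial.transform import Rotation as R
from cell import arm, optics, finder
def pose():
    s=arm.observe(); T=np.eye(4); T[:3,:3]=R.from_rotvec(s['ee_rot']).as_matrix(); T[:3,3]=s['position']; return s,T
def camT(name):
    c=optics.get_calibration(name)
    if 'T_tool_cam' in c: return pose()[1]@np.array(c['T_tool_cam']),np.array(c['camera_matrix']),c
    T=np.eye(4); o=np.array(c['orientation'],float)
    T[:3,:3]=R.from_rotvec(o).as_matrix() if o.shape==(3,) else (o if o.shape==(3,3) else R.from_quat(o).as_matrix())
    T[:3,3]=c['position']; return T,np.array(c['camera_matrix']),c
def cloud(T,K,depth):
    v,u=np.mgrid[0:384,0:512]; z=depth
    P=np.stack([(u-K[0,2])/K[0,0]*z,-(v-K[1,2])/K[1,1]*z,-z],-1)
    return P@T[:3,:3].T+T[:3,3]
def save(n,img): cv2.imwrite('pics/'+n+'.png',img[:,:,::-1])
E
python3 - <<'E'
from h import *
s,T=pose(); print({k:np.round(v,3) for k,v in s.items()}); print(np.round(T,3))
for n in ['scene','side','wrist']:
    Tc,K,c=camT(n); im,d=optics.get_image(n); save(n+'0',im); np.savez(n+'0.npz',im=im,d=d,T=Tc,K=K); print(n,c)
E
```

```text
pics
{'clock': np.float64(0.0), 'joints': array([-1.381,  0.435,  0.025,  1.574, -0.012,  1.134, -0.075]), 'dq': array([-0.   ,  0.001, -0.   , -0.002,  0.   , -0.001, -0.001]), 'joint_efforts': array([-1.0000e-03, -6.6786e+01,  9.8500e-01, -3.1445e+01, -6.1000e-02,
        4.3000e-02,  0.0000e+00]), 'position': array([0.18 , 0.598, 0.226]), 'ee_rot': array([-0.992,  1.335,  0.99 ]), 'force': array([ 0.375, -0.086,  0.103]), 'ft_torque': array([0.016, 0.011, 0.005]), 'width': np.float64(0.998)}
[[-0.    -0.957  0.289  0.18 ]
 [-0.002  0.289  0.957  0.598]
 [-1.    -0.    -0.002  0.226]
 [ 0.     0.     0.     1.   ]]
scene {'camera_matrix': array([[380.15157443,   0.        , 254.35441741],
       [  0.        , 380.15157443, 187.25806903],
       [  0.        ,   0.        ,   1.        ]]), 'position': array([ 1.17477735, -0.41367613,  0.77375018]), 'orientation': array([0.74449359, 0.4166192 , 0.9815612 ])}
side {'camera_matrix': array([[452.86800895,   0.        , 257.45938565],
       [  0.        , 452.86800895, 191.18332097],
       [  0.        ,   0.        ,   1.        ]]), 'position': array([-0.16168582, -0.98767056,  0.87037372]), 'orientation': array([ 0.96316271, -0.32207359, -0.56629073])}
wrist {'camera_matrix': array([[303.32691228,   0.        , 254.64625747],
       [  0.        , 303.32691228, 190.19255301],
       [  0.        ,   0.        ,   1.        ]]), 'T_tool_cam': array([[-8.89956742e-04,  2.60948572e-01, -9.65352293e-01,
        -1.56421000e-01],
       [-4.89412861e-04,  9.65352447e-01,  2.60949065e-01,
         7.06579368e-02],
       [ 9.99999484e-01,  7.04689208e-04, -7.31410331e-04,
        -1.21163326e-03],
       [ 0.00000000e+00,  0.00000000e+00,  0.00000000e+00,
         1.00000000e+00]])}
```

View pics/scene0.png

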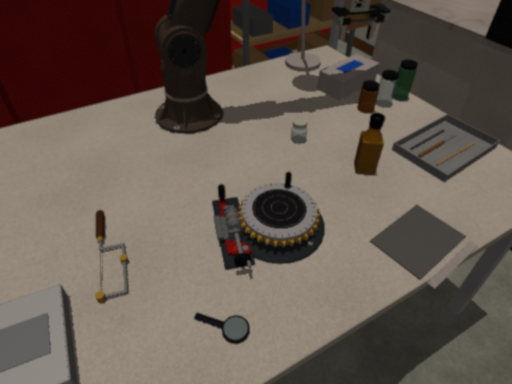

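View pics/side0.png

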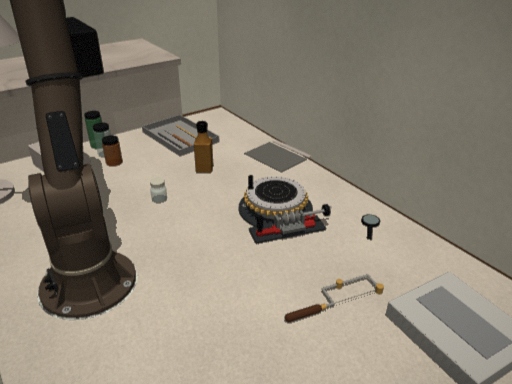

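View pics/wrist0.png

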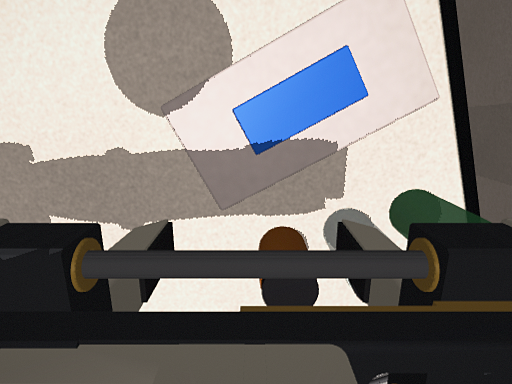

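```bash
python3 - <<'E'
from h import *
for n in ['scene','side']:
    z=np.load(n+'0.npz'); P=cloud(z['T'],z['K'],z['d'])
    optics.get_image(n)
    for t in ['post','worm_knob','pivot','turntable','jar','bottle']:
        for r in finder.place_of(n,t)[:2]:
            u,v=np.round(r['xy']).astype(int); print(n,t,r['confidence'],r['xy'],P[np.clip(v,0,383),np.clip(u,0,511)])
    x0={'scene':(170,140),'side':(200,130)}[n]
    c=z['im'][x0[1]:x0[1]+150,x0[0]:x0[0]+190]
    save(n+'0z',cv2.resize(c,None,fx=4,fy=4,interpolation=cv2.INTER_CUBIC))
E
```

```text
scene worm_knob 0.69 [220.7, 187.5] [ 0.49900029 -0.11237761  0.07986848]
scene pivot 0.88 [244.9, 246.8] [ 0.6680174  -0.13508235  0.03014708]
scene turntable 0.74 [277.2, 224.8] [ 0.67483985 -0.04845775  0.06863821]
scene jar 0.94 [300.4, 138.7] [0.35600768 0.25355325 0.01732132]
scene bottle 0.67 [361.1, 168.4] [0.57805008 0.32303705 0.02325688]
scene bottle 0.61 [277.1, 223.2] [ 0.66781173 -0.043773    0.0664642 ]
side post 0.62 [248.8, 178.1] [0.56314422 0.0489046  0.10997053]
side worm_knob 0.61 [260.4, 222.7] [ 0.48641908 -0.11821147  0.06246165]
side pivot 0.8 [310.1, 212.6] [ 0.6532753  -0.15444867  0.05207757]
side turntable 0.75 [276.2, 206.7] [ 0.57427052 -0.08255843  0.0653502 ]
side jar 0.88 [159.1, 202.7] [ 0.32276117  0.2411654  -0.00203739]
side bottle 0.66 [206.3, 167.7] [0.55472227 0.31864858 0.02348888]
```

View pics/scene0z.png

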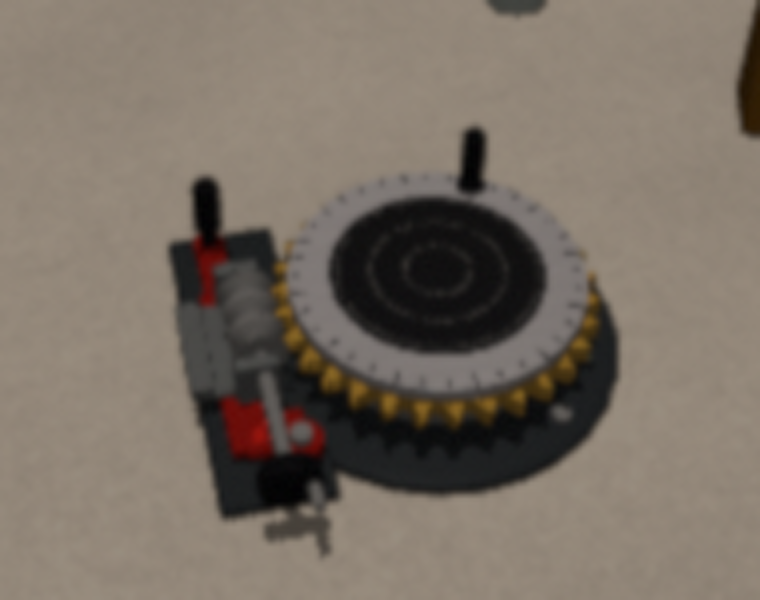

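View pics/side0z.png

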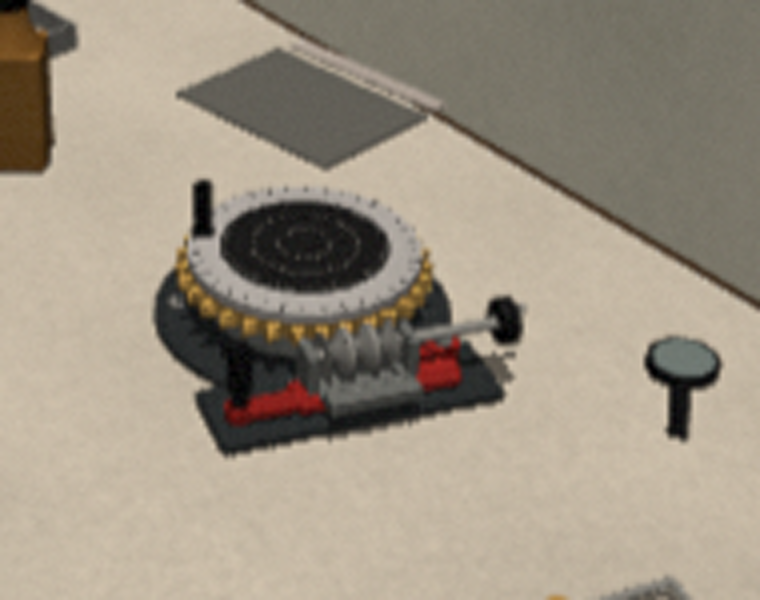

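```bash
python3 - <<'E'
from h import *
from scipy.optimize import least_squares
for n in ['scene','side']:
    z=np.load(n+'0.npz'); P=cloud(z['T'],z['K'],z['d']).reshape(-1,3); C=z['im'].reshape(-1,3).astype(int)
    box=(abs(P[:,0]-.6)<.2)&(abs(P[:,1]+.03)<.2)
    m=box&(abs(P[:,2]-.068)<.006)&(C.sum(1)>250)&(C.max(1)-C.min(1)<60)
    Q=P[m]; print(n,m.sum(),Q.mean(0))
    # bounding circle from the hull
    h=cv2.convexHull((Q[:,:2]*1000).astype(np.float32))[:,0]/1000
    r=least_squares(lambda p:np.hypot(*(h-p[:2]).T)-p[2],[.62,-.02,.097],loss='soft_l1',f_scale=.002); print('platter',r.x, len(h))
    r=least_squares(lambda p:np.hypot(*(h-p[:2]).T)-.097,[.62,-.02],loss='soft_l1',f_scale=.002); print('platter fixed r',r.x)
    t=r.x
    m=box&(P[:,2]>.08)&(P[:,2]<.125)&(np.hypot(P[:,0]-t[0],P[:,1]-t[1])<.1); Q=P[m];print('post',len(Q),Q.mean(0),Q.min(0),Q.max(0))
    cam=z['T'][:3,3]
    for nm,Q,rad in (('post',Q,.0085),('knob',P[box&(P[:,2]>.045)&(P[:,2]<.085)&(np.hypot(P[:,0]-.492,P[:,1]+.115)<.03)&(C.sum(1)<150)],.01)):
        med=np.median(Q,0); d=med[:2]-cam[:2]; d/=np.linalg.norm(d)
        r=least_squares(lambda p:np.hypot(*(Q[:,:2]-p).T)-rad,med[:2]+d*rad,loss='soft_l1',f_scale=.002); print(nm,len(Q),med,r.x,'naive',med[:2]+d*rad*.8, Q[:,2].min(),Q[:,2].max())
E
```

```text
scene 1474 [ 0.63792412 -0.01894957  0.0658796 ]
platter [ 0.62715397 -0.01197814  0.09656987] 36
platter fixed r [ 0.62699109 -0.01225832]
post 78 [0.57419043 0.05002075 0.1010575 ] [0.56355412 0.04406401 0.08032403] [0.58086826 0.06003163 0.11647579]
post 78 [0.57527605 0.04903817 0.10159641] [0.56991514 0.05335116] naive [0.56989298 0.05319299] 0.08032403093409402 0.11647579291620624
knob 67 [ 0.49778975 -0.11128136  0.06629584] [ 0.48948501 -0.10800068] naive [ 0.49048532 -0.10801864] 0.04504291507606972 0.08113687916447099
side 807 [ 0.61729803 -0.03367923  0.06700881]
platter [ 0.63143495 -0.0382177   0.11274917] 21
platter fixed r [ 0.62658015 -0.01501322]
post 54 [0.56640369 0.04785549 0.10057272] [0.56080651 0.04044525 0.08057097] [0.57396841 0.05877532 0.1185571 ]
post 54 [0.56552112 0.0464928  0.10059101] [0.57076645 0.05122032] naive [0.56943254 0.05205524] 0.08057097293305093 0.1185570981438604
knob 72 [ 0.48669582 -0.11702063  0.06782744] [ 0.49127694 -0.11020935] naive [ 0.49147407 -0.11060437] 0.046314024410397336 0.08312085258809188
```

Emit:
send_rows([
  [[0,-37,-29,2.3,0,0,60],[0,-75,-58,4.6,0,0,60],[0,-112,-87,6.9,0,0,60],[0,-150,-116,9.2,0,0,60],[0,-187,-145,11.5,0,0,60],[0,-225,-174,13.8,0,0,60],[0,-262,-203,16.1,0,0,60],[0,-300,-232,18.4,0,0,60]],
], grip_force=5)

```text
clock: 1.65
position: [0.4015, 0.2881, 0.227]
ee_rot: [-0.745, 1.439, 0.745]
force: [0.7, 1.2, 0.8]
width: 0.598
```

```bash
cat >> h.py <<'E'
def go(target,zang):
    """shift (mm) in tool axes and rotation vec (deg) to world target with tool down, jaw axis at zang deg"""
    s,T=pose(); a=np.radians(zang); z=np.array([np.cos(a),np.sin(a),0]); x=np.array([0,0,-1.]); Rt=np.stack([x,np.cross(z,x),z],1)
    print('shift',np.round(T[:3,:3].T@(np.array(target)-T[:3,3])*1000,1),'rot',np.round(np.degrees(R.from_matrix(T[:3,:3].T@Rt).as_rotvec()),2),'pos',np.round(T[:3,3],4),'zang',np.degrees(np.arctan2(T[1,2],T[0,2])).round(2),'F',np.round(s['force'],2),'t',s['clock'],'w',s['width'])
E
python3 -c "
from h import *
go([.570,.0525,.20],40.8)"
```

```text
shift [  27.  -273.6  -95.1] rot [ 1.394e+01  5.000e-02 -1.000e-02] pos [0.4015 0.2881 0.227 ] zang 54.74 F [0.75 1.24 0.77] t 1.65 w 0.5978325452190784
```

Emit:
send_rows([
  [[0,-40,-14,2,0,0,45],[0,-80,-28,4,0,0,45],[0,-120,-42,6,0,0,45],[0,-160,-56,8,0,0,45],[0,-200,-70,10,0,0,45],[10,-240,-83,12,0,0,45],[20,-273,-95,14,0,0,45],[27,-273.6,-95.1,14,0,0,45]],
])

```text
clock: 2.45
position: [0.5716, 0.0487, 0.1994]
ee_rot: [-0.554, 1.499, 0.549]
force: [-0.0, 0.4, -0.4]
width: 0.444
```

```bash
python3 - <<'E'
from h import *
go([.570,.0525,.081],40.8)
Tc,K,c=camT('wrist'); im,d=optics.get_image('wrist'); save('w1',im); np.savez('w1.npz',im=im,d=d,T=Tc,K=K)
for p in ([.57,.0525,.117],[.57,.0525,.068],[.4905,-.109,.082],[.627,-.0135,.068]):
    q=Tc[:3,:3].T@(np.array(p)-Tc[:3,3]); print(p, K[0,0]*q[0]/-q[2]+K[0,2], K[1,1]*-q[1]/-q[2]+K[1,2])
E
```

```text
shift [118.4   4.3   1.4] rot [-0.44 -0.04  0.18] pos [0.5716 0.0487 0.1994] zang 40.36 F [-0.02  0.45 -0.4 ] t 2.45 w 0.4444801589428711
[0.57, 0.0525, 0.117] 257.74050867602296 191.7204228867518
[0.57, 0.0525, 0.068] 257.2456474841599 178.19229547160785
[0.4905, -0.109, 0.082] 90.41627501023831 251.93486516012507
[0.627, -0.0135, 0.068] 257.75236703135437 259.3149572655958
```

View pics/w1.png

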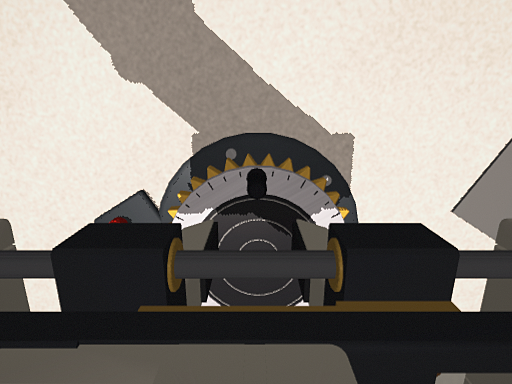

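```bash
python3 - <<'E'
from h import *
z=np.load('w1.npz'); P=cloud(z['T'],z['K'],z['d']); 
w=P[140:210,235:280].reshape(-1,3); m=(w[:,2]>.112)&(w[:,2]<.125); print(m.sum(),w[m].mean(0),w[m].min(0),w[m].max(0), w[m][:,2].mean())
m=abs(P[...,2]-.117)<.004; v,u=np.nonzero(m[140:210,235:280]); print(u.min()+235,u.max()+235,v.min()+140,v.max()+140)
m=(w[:,2]>.08)&(w[:,2]<.11);print(m.sum(),w[m].mean(0))
s,T=pose(); Tt=T[:3,:3].T@(np.array([.57,.0525,.1])-T[:3,3]);print(Tt)
E
```

```text
278 [0.56863627 0.0524968  0.11465514] [0.56145236 0.04431376 0.11201725] [0.57681796 0.0602866  0.11751477] 0.11465513537973065
248 265 182 199
134 [0.56467681 0.05684986 0.09581029]
[0.09815136 0.00073888 0.00104616]
```

Emit:
send_rows([
  [[20,0.5,0.8,0,0,0,45],[40,0.5,0.8,0,0,0,45],[60,0.5,0.8,0,0,0,45],[80,0.5,0.8,0,0,0,45],[98,0.5,0.8,0,0,0,45],[112,0.5,0.8,0,0,0,45],[118,0.5,0.8,0,0,0,45],[118,0.5,0.8,0,0,0,40]],
])

```text
clock: 3.3
position: [0.5693, 0.0557, 0.0813]
ee_rot: [-0.558, 1.499, 0.558]
force: [-0.9, -0.0, 1.0]
width: 0.414
```

```bash
python3 - <<'E'
from h import *
go([.5695,.0525,.081],40.8)
im,d=optics.get_image('scene'); save('s2',cv2.resize(im[120:280,170:370],None,fx=4,fy=4)[:600])
E
```

```text
shift [ 0.3 -2.6 -2. ] rot [ 0.07 -0.05 -0.05] pos [0.5693 0.0557 0.0813] zang 40.87 F [-0.88 -0.01  0.95] t 3.3 w 0.41442323232626177
```

View pics/s2.png

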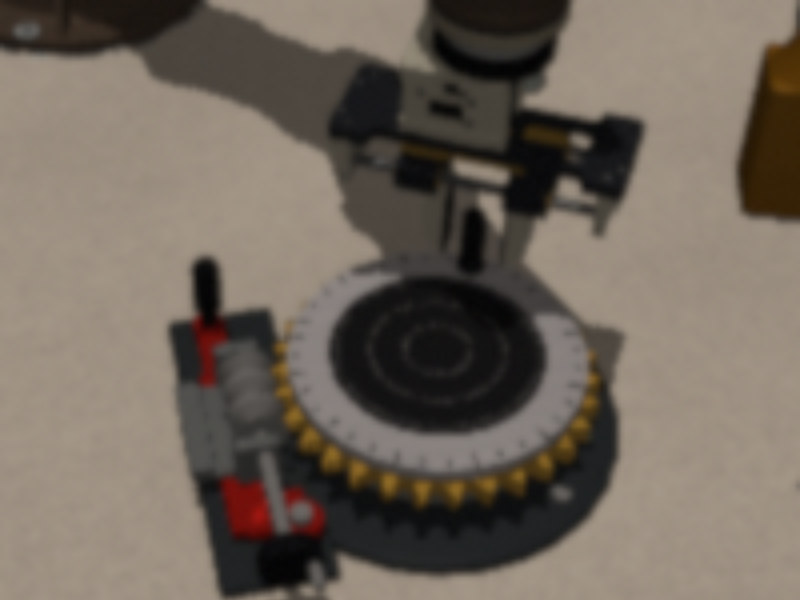

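Emit:
send_rows([
  [[0,-1.3,-1,0,0,0,30],[0,-2.6,-2,0,0,0,25],[0,-2.6,-2,0,0,0,22],[0,-2.6,-2,0,0,0,20],[0,-2.6,-2,0,0,0,18],[0,-2.6,-2,0,0,0,16],[0,-2.6,-2,0,0,0,14],[0,-2.6,-2,0,0,0,12]],
], grip_force=5)

```text
clock: 4.15
position: [0.5701, 0.052, 0.0819]
ee_rot: [-0.557, 1.498, 0.557]
force: [0.0, -0.0, 2.5]
width: 0.179
```

```bash
cat >> h.py <<'E'
def rep():
    s,T=pose(); F=T[:3,:3].T@s['force']; d=T[:3,3]-np.array([.627,-.0135,0]); th=np.arctan2(d[1],d[0])
    print('t',s['clock'],'pos',np.round(T[:3,3]*1000,2),'Ftool',np.round(F,2),'w',round(s['width']*92,2),'zang',np.degrees(np.arctan2(T[1,2],T[0,2])).round(2),'r',round(np.hypot(d[0],d[1])*1000,2),'arc(cw+) mm',round(-(th-2.2845)*86,2))
E
python3 -c "
from h import *
rep()"
```

```text
t 4.15 pos [570.14  52.03  81.92] Ftool [-2.51 -0.03  0.  ] w 16.51 zang 40.82 r 86.76 arc(cw+) mm -0.08
```

Emit:
send_rows([
  [[0,0,0.3,0.2,0,0,10],[0,0,0.6,0.4,0,0,10],[0,0,0.9,0.6,0,0,10],[0,0,1.2,0.8,0,0,10],[0,0,1.5,1,0,0,10],[0,0,1.5,1,0,0,10],[0,0,1.5,1,0,0,10],[0,0,1.5,1,0,0,10]],
], grip_force=8)

```text
clock: 4.95
position: [0.5713, 0.053, 0.0819]
ee_rot: [-0.544, 1.501, 0.544]
force: [-0.3, 0.9, 5.2]
width: 0.184
```

```bash
python3 -c "
from h import *
rep()"
```

```text
t 4.95 pos [571.31  53.05  81.89] Ftool [-5.19  0.88  0.29] w 16.97 zang 39.81 r 86.77 arc(cw+) mm 1.46
```

Emit:
send_rows([
  [[0,0,0.3,0.2,0,0,10],[0,0,0.6,0.4,0,0,10],[0,0,0.9,0.6,0,0,10],[0,0,1.2,0.8,0,0,10],[0,0,1.5,1,0,0,10],[0,0,1.5,1,0,0,10],[0,0,1.5,1,0,0,10],[0,0,1.5,1,0,0,10]],
])

```text
clock: 5.75
position: [0.5724, 0.054, 0.0819]
ee_rot: [-0.53, 1.505, 0.53]
force: [-0.7, 0.3, 5.2]
width: 0.183
```

```bash
python3 -c "
from h import *
rep()"
```

```text
t 5.75 pos [572.45  53.99  81.9 ] Ftool [-5.22  0.72 -0.37] w 16.79 zang 38.81 r 86.78 arc(cw+) mm 2.92
```

Still free (−0.4 N). Continue.

Emit:
send_rows([
  [[0,0,0.2,0.1,0,0,10],[0,0,0.4,0.2,0,0,10],[0,0,0.6,0.4,0,0,10],[0,0,0.8,0.6,0,0,10],[0,0,1,0.7,0,0,10],[0,0,1.2,0.8,0,0,10],[0,0,1.2,0.8,0,0,10],[0,0,1.2,0.8,0,0,10]],
])

```text
clock: 6.55
position: [0.5731, 0.0545, 0.0819]
ee_rot: [-0.519, 1.508, 0.519]
force: [-2.0, 0.5, 6.2]
width: 0.178
```

```bash
python3 -c "
from h import *
rep()"
```

```text
t 6.55 pos [573.12  54.55  81.87] Ftool [-6.24  1.66 -1.24] w 16.4 zang 38.01 r 86.8 arc(cw+) mm 3.78
```

Emit:
send_rows([
  [[0,0,0.1,0.1,0,0,10],[0,0,0.2,0.1,0,0,10],[0,0,0.3,0.2,0,0,10],[0,0,0.4,0.3,0,0,10],[0,0,0.5,0.3,0,0,10],[0,0,0.6,0.3,0,0,10],[0,0,0.6,0.3,0,0,10],[0,0,0.6,0.3,0,0,10]],
])

```text
clock: 7.35
position: [0.5731, 0.0546, 0.0818]
ee_rot: [-0.515, 1.51, 0.515]
force: [-2.6, -1.7, 7.9]
width: 0.181
```

```bash
python3 -c "
from h import *
rep()"
```

```text
t 7.35 pos [573.15  54.56  81.84] Ftool [-7.88  0.24 -3.1 ] w 16.62 zang 37.7 r 86.79 arc(cw+) mm 3.81
```

Emit:
send_rows([
  [[0,0,0.1,0,0,0,10],[0,0,0.2,0,0,0,10],[0,0,0.3,0,0,0,10],[0,0,0.4,0,0,0,10],[0,0,0.5,0,0,0,10],[0,0,0.5,0,0,0,10],[0,0,0.5,0,0,0,10],[0,0,0.5,0,0,0,10]],
])

```text
clock: 8.15
position: [0.5732, 0.0546, 0.0818]
ee_rot: [-0.515, 1.51, 0.515]
force: [-4.5, -1.3, 8.2]
width: 0.183
```

```bash
python3 -c "
from h import *
rep()"
```

```text
t 8.15 pos [573.2   54.58  81.82] Ftool [-8.19  1.68 -4.37] w 16.81 zang 37.68 r 86.78 arc(cw+) mm 3.86
```

Emit:
send_rows([
  [[0,0,-0.7,-0.2,0,0,10],[0,0,-1.4,-0.5,0,0,10],[0,0,-2.1,-0.8,0,0,10],[0,0,-2.8,-1.2,0,0,10],[0,0,-3.5,-1.6,0,0,10],[0,0,-4.2,-2,0,0,10],[0,0,-4.7,-2.3,0,0,10],[0,0,-4.7,-2.3,0,0,10]],
])

```text
clock: 8.95
position: [0.5705, 0.0523, 0.0819]
ee_rot: [-0.547, 1.5, 0.547]
force: [0.1, 0.5, 6.0]
width: 0.181
```

```bash
python3 -c "
from h import *
rep()"
```

```text
t 8.95 pos [570.54  52.31  81.87] Ftool [-5.99  0.35  0.38] w 16.63 zang 40.04 r 86.72 arc(cw+) mm 0.4
```

Emit:
send_rows([
  [[0,0,-0.3,-0.2,0,0,10],[0,0,-0.6,-0.4,0,0,10],[0,0,-0.9,-0.6,0,0,10],[0,0,-1.2,-0.8,0,0,10],[0,0,-1.5,-1,0,0,10],[0,0,-1.5,-1,0,0,10],[0,0,-1.5,-1,0,0,10],[0,0,-1.5,-1,0,0,10]],
])

```text
clock: 9.75
position: [0.5694, 0.0513, 0.0818]
ee_rot: [-0.56, 1.497, 0.56]
force: [1.3, 0.1, 5.6]
width: 0.184
```

```bash
python3 -c "
from h import *
rep()"
```

```text
t 9.75 pos [569.44  51.33  81.85] Ftool [-5.61 -0.82  1.03] w 16.93 zang 41.03 r 86.7 arc(cw+) mm -1.07
```

Emit:
send_rows([
  [[0,0,-0.2,-0.1,0,0,10],[0,0,-0.4,-0.2,0,0,10],[0,0,-0.6,-0.4,0,0,10],[0,0,-0.8,-0.6,0,0,10],[0,0,-1,-0.7,0,0,10],[0,0,-1.2,-0.8,0,0,10],[0,0,-1.2,-0.8,0,0,10],[0,0,-1.2,-0.8,0,0,10]],
])

```text
clock: 10.55
position: [0.5686, 0.0505, 0.0819]
ee_rot: [-0.571, 1.494, 0.571]
force: [-0.2, -0.2, 4.5]
width: 0.185
```

```bash
python3 -c "
from h import *
rep()"
```

```text
t 10.55 pos [568.57  50.48  81.86] Ftool [-4.48 -0.04 -0.24] w 17.01 zang 41.82 r 86.64 arc(cw+) mm -2.27
```

Emit:
send_rows([
  [[0,0,-0.3,-0.2,0,0,10],[0,0,-0.6,-0.4,0,0,10],[0,0,-0.9,-0.6,0,0,10],[0,0,-1.2,-0.8,0,0,10],[0,0,-1.5,-1,0,0,10],[0,0,-1.5,-1,0,0,10],[0,0,-1.5,-1,0,0,10],[0,0,-1.5,-1,0,0,10]],
])

```text
clock: 11.35
position: [0.5677, 0.0497, 0.0819]
ee_rot: [-0.585, 1.49, 0.584]
force: [4.3, 0.4, 2.4]
width: 0.183
```

```bash
python3 -c "
from h import *
rep()"
```

```text
t 11.35 pos [567.71  49.72  81.86] Ftool [-2.43 -2.62  3.46] w 16.81 zang 42.82 r 86.67 arc(cw+) mm -3.41
```

Emit:
send_rows([
  [[0,0,-0.1,0,0,0,10],[0,0,-0.2,0,0,0,10],[0,0,-0.3,0,0,0,10],[0,0,-0.4,0,0,0,10],[0,0,-0.4,0,0,0,10],[0,0,-0.4,0,0,0,10],[0,0,-0.4,0,0,0,10],[0,0,-0.4,0,0,0,10]],
])

```text
clock: 12.15
position: [0.5677, 0.0497, 0.0819]
ee_rot: [-0.585, 1.489, 0.584]
force: [6.0, 0.7, 2.1]
width: 0.179
```

```bash
python3 -c "
from h import *
rep()"
```

```text
t 12.15 pos [567.66  49.7   81.87] Ftool [-2.14 -3.51  4.88] w 16.51 zang 42.83 r 86.69 arc(cw+) mm -3.45
```

Emit:
send_rows([
  [[0,0,0.8,0.3,0,0,10],[0,0,1.6,0.8,0,0,10],[0,0,2.4,1.3,0,0,10],[0,0,3.2,1.8,0,0,10],[0,0,4,2.3,0,0,10],[0,0,4.7,2.6,0,0,10],[0,0,4.7,2.6,0,0,10],[0,0,4.7,2.6,0,0,10]],
])

```text
clock: 12.95
position: [0.5701, 0.052, 0.0818]
ee_rot: [-0.549, 1.501, 0.548]
force: [2.3, -1.6, 5.8]
width: 0.181
```

```bash
python3 -c "
from h import *
rep()"
```

```text
t 12.95 pos [570.11  52.    81.82] Ftool [-5.76 -2.72  0.75] w 16.65 zang 40.18 r 86.76 arc(cw+) mm -0.12
```

Emit:
send_rows([
  [[0,0,0.3,0.2,0,0,10],[0,0,0.6,0.4,0,0,12],[0,0,0.6,0.4,0,0,22],[0,0,0.6,0.4,0,0,34],[0,0,0.6,0.4,0,0,40],[-20,0,0.6,0.4,0,0,42],[-50,0,0.6,0.4,0,0,42],[-85,0,0.6,0.4,0,0,42]],
])

```text
clock: 13.75
position: [0.5693, 0.0529, 0.1664]
ee_rot: [-0.544, 1.505, 0.545]
force: [0.5, 0.4, -0.9]
width: 0.421
```

```bash
python3 -c "
from h import *
rep(); go([.4905,-.109,.17],80.8)"
```

```text
t 13.75 pos [569.29  52.93 166.44] Ftool [ 0.91 -0.03  0.62] w 38.76 zang 39.82 r 88.0 arc(cw+) mm -0.13
shift [  -3.2  -73.9 -164.2] rot [-40.98  -0.14  -0.16] pos [0.5693 0.0529 0.1664] zang 39.82 F [ 0.49  0.38 -0.91] t 13.75 w 0.42129057825104105
```

Emit:
send_rows([
  [[-5,-12,-27,-6.5,0,0,42],[-5,-24,-54,-13,0,0,42],[-5,-36,-81,-19.5,0,0,42],[-5,-48,-108,-26,0,0,42],[-5,-60,-136,-33,0,0,42],[-5,-74,-164,-39,0,0,42],[-3,-74,-164,-41,0,0,42],[-3,-74,-164,-41,0,0,42]],
])

```text
clock: 14.55
position: [0.4912, -0.1096, 0.1694]
ee_rot: [-1.088, 1.282, 1.09]
force: [1.0, 0.6, -1.1]
width: 0.419
```

```bash
python3 - <<'E'
from h import *
go([.4905,-.109,.045],80.8)
Tc,K,c=camT('wrist'); im,d=optics.get_image('wrist'); save('w2',im); P=cloud(Tc,K,d)
m=(abs(P[...,2]-.081)<.006)&(np.hypot(P[...,0]-.49,P[...,1]+.109)<.025)&(im.sum(-1)<150); print(m.sum(),P[m].mean(0),P[m].min(0),P[m].max(0))
go([.4905,-.109,.045],80.8)
E
```

```text
shift [124.4   0.6   0.5] rot [-0.07  0.01 -0.07] pos [ 0.4912 -0.1096  0.1694] zang 80.73 F [ 0.98  0.58 -1.14] t 14.55 w 0.41880166558140286
394 [ 0.48850936 -0.10953966  0.07920352] [ 0.47989567 -0.11903257  0.07502785] [ 0.49930521 -0.10010577  0.08237879]
shift [124.5   1.   -0.5] rot [-0.06  0.02 -0.06] pos [ 0.4917 -0.1087  0.1695] zang 80.74 F [0.34 1.25 0.05] t 14.6 w 0.42155118972187655
```

View pics/w2.png

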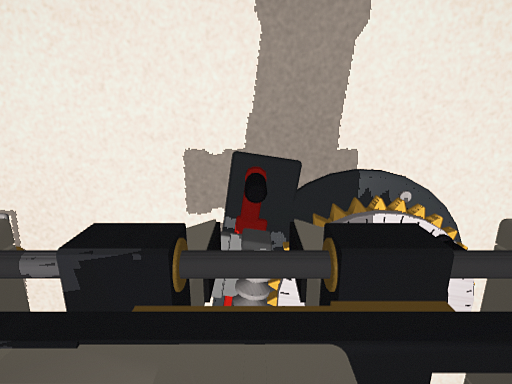

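Emit:
send_rows([
  [[20,1.8,-0.8,0,0,0,42],[42,1.8,-0.8,0,0,0,42],[64,1.8,-0.8,0,0,0,42],[86,1.8,-0.8,0,0,0,42],[104,1.8,-0.8,0,0,0,42],[118,1.8,-0.8,0,0,0,42],[124,1.8,-0.8,0,0,0,42],[124,1.8,-0.8,0,0,0,42]],
])

```text
clock: 15.4
position: [0.49, -0.1085, 0.0451]
ee_rot: [-1.09, 1.282, 1.092]
force: [-0.3, -1.0, 0.8]
width: 0.419
```

```bash
python3 -c "
from h import *
rep(); go([.4898,-.1092,.045],80.8)"
```

```text
t 15.4 pos [ 489.98 -108.53   45.06] Ftool [-0.75  0.09 -1.  ] w 38.53 zang 80.85 r 166.74 arc(cw+) mm 414.5
shift [ 0.1  0.1 -0.7] rot [ 0.05  0.01 -0.1 ] pos [ 0.49   -0.1085  0.0451] zang 80.85 F [-0.25 -0.97  0.75] t 15.4 w 0.4187638388487842
```

Emit:
send_rows([
  [[0,0,-0.7,0,0,0,34],[0,0,-0.7,0,0,0,28],[0,0,-0.7,0,0,0,25],[0,0,-0.7,0,0,0,23],[0,0,-0.7,0,0,0,21],[0,0,-0.7,0,0,0,19],[0,0,-0.7,0,0,0,15],[0,0,-0.7,0,0,0,15]],
], grip_force=8)

```text
clock: 16.2
position: [0.4907, -0.1095, 0.0462]
ee_rot: [-1.091, 1.279, 1.091]
force: [-0.5, 4.3, 6.5]
width: 0.212
```

```bash
python3 -c "
from h import *
rep()"
```

```text
t 16.2 pos [ 490.68 -109.46   46.15] Ftool [-6.51  1.16  4.15] w 19.49 zang 80.86 r 166.7 arc(cw+) mm 413.9
```

Emit:
send_rows([
  [[0,0,1.3,0.4,0,0,15],[0,0,2.6,0.8,0,0,15],[0,0,3.9,1.2,0,0,15],[0,0,5.2,1.6,0,0,15],[0,-0.1,6.5,2,0,0,15],[0,-0.2,7.8,2.4,0,0,15],[0,-0.2,9,2.8,0,0,15],[0,-0.2,9,2.8,0,0,15]],
], grip_force=20)

```text
clock: 17.0
position: [0.4919, -0.1022, 0.0461]
ee_rot: [-1.054, 1.301, 1.052]
force: [-1.6, -1.6, 5.8]
width: 0.216
```

```bash
python3 -c "
from h import *
rep()"
```

```text
t 17.0 pos [ 491.91 -102.19   46.14] Ftool [-5.8   1.23 -1.9 ] w 19.86 zang 77.97 r 161.6 arc(cw+) mm 416.68
```

Emit:
send_rows([
  [[0,0,0.5,0.2,0,0,15],[0,0,1,0.3,0,0,15],[0,0,1.5,0.5,0,0,15],[0,0,2,0.7,0,0,15],[0,0,2.5,0.8,0,0,15],[0,0,3,1,0,0,15],[0,0,3.2,1,0,0,15],[0,0,3.2,1,0,0,15]],
])

```text
clock: 17.8
position: [0.4925, -0.0993, 0.0461]
ee_rot: [-1.041, 1.308, 1.039]
force: [-1.4, -2.3, 5.7]
width: 0.213
```

```bash
python3 -c "
from h import *
rep()"
```

```text
t 17.8 pos [492.55 -99.26  46.14] Ftool [-5.74  0.88 -2.54] w 19.56 zang 76.98 r 159.47 arc(cw+) mm 417.82
```

Emit:
send_rows([
  [[0,0,-0.4,0,0,0,26],[0,0,-0.4,0,0,0,34],[0,0,-0.4,0,0,0,40],[0,0,-0.4,0,0,0,42],[-20,0,-0.4,0,0,0,42],[-50,0,-0.4,0,0,0,42],[-85,0,-0.4,0,0,0,42],[-120,0,-0.4,0,0,0,42]],
], grip_force=5)

```text
clock: 18.6
position: [0.4919, -0.0985, 0.1668]
ee_rot: [-1.04, 1.309, 1.041]
force: [0.7, 0.1, 0.8]
width: 0.419
```

```bash
python3 -c "
from h import *
rep(); go([.5703,.0522,.17],40.3)"
```

```text
t 18.6 pos [491.94 -98.47 166.79] Ftool [-0.78 -0.61  0.25] w 38.57 zang 77.02 r 159.56 arc(cw+) mm 418.35
shift [ -3.3 -42.5 164.4] rot [ 3.672e+01 -3.000e-02 -4.000e-02] pos [ 0.4919 -0.0985  0.1668] zang 77.02 F [0.65 0.1  0.78] t 18.6 w 0.41925905164208765
```

Emit:
send_rows([
  [[-5,-7,27,6,0,0,42],[-5,-14,54,12,0,0,42],[-5,-21,82,18,0,0,42],[-5,-28,110,24,0,0,42],[-5,-35,138,30,0,0,42],[-3,-42.5,164.4,36.7,0,0,42],[-3,-42.5,164.4,36.7,0,0,42],[-3,-42.5,164.4,36.7,0,0,42]],
])

```text
clock: 19.4
position: [0.5705, 0.0526, 0.1683]
ee_rot: [-0.553, 1.5, 0.552]
force: [-0.5, -0.8, -0.7]
width: 0.421
```

```bash
python3 - <<'E'
from h import *
go([.5703,.0522,.0815],40.3)
Tc,K,c=camT('wrist'); im,d=optics.get_image('wrist'); save('w3',im); P=cloud(Tc,K,d)
m=(P[...,2]>.112)&(P[...,2]<.125)&(np.hypot(P[...,0]-.57,P[...,1]-.052)<.02); print(m.sum(),P[m].mean(0),P[m].min(0),P[m].max(0))
go([.5703,.0522,.0815],40.3)
E
```

```text
shift [86.8 -0.2 -0.3] rot [ 0.17 -0.06 -0.  ] pos [0.5705 0.0526 0.1683] zang 40.47 F [-0.47 -0.78 -0.67] t 19.4 w 0.42094687480656406
350 [0.56840076 0.05270641 0.11470803] [0.56114697 0.04449586 0.11203157] [0.57683201 0.06013377 0.11712255]
shift [87.   0.5  0.5] rot [ 0.09 -0.06  0.  ] pos [0.5703 0.0516 0.1685] zang 40.39 F [-0.06  0.01 -0.74] t 19.45 w 0.4200638954244327
```

View pics/w3.png

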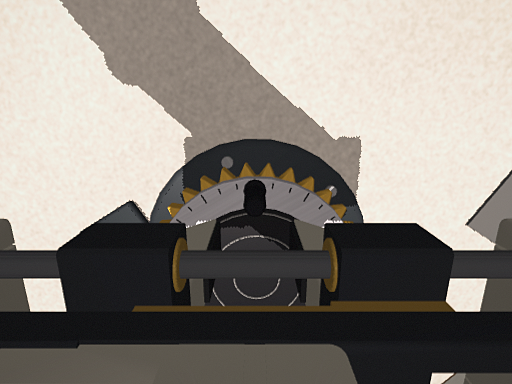

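Emit:
send_rows([
  [[18,0.3,0.2,0,0,0,42],[36,0.3,0.2,0,0,0,42],[54,0.3,0.2,0,0,0,42],[70,0.3,0.2,0,0,0,42],[82,0.3,0.2,0,0,0,42],[86.5,0.3,0.2,0,0,0,42],[86.5,0.3,0.2,0,0,0,38],[86.5,0.3,0.2,0,0,0,34]],
])

```text
clock: 20.25
position: [0.5711, 0.0523, 0.0829]
ee_rot: [-0.55, 1.499, 0.55]
force: [-0.1, 1.3, -1.2]
width: 0.353
```

```bash
python3 -c "
from h import *
rep()"
```

```text
t 20.25 pos [571.1   52.27  82.86] Ftool [1.16 1.05 0.77] w 32.44 zang 40.3 r 86.32 arc(cw+) mm 0.8
```

Emit:
send_rows([
  [[0,0,0,0,0,0,28],[0,0,0,0,0,0,24],[0,0,0,0,0,0,22],[0,0,0,0,0,0,20],[0,0,0,0,0,0,18],[0,0,0,0,0,0,16],[0,0,0,0,0,0,14],[0,0,0,0,0,0,12]],
], grip_force=5)

```text
clock: 21.05
position: [0.5707, 0.0526, 0.0823]
ee_rot: [-0.551, 1.5, 0.551]
force: [-1.2, 0.3, 1.4]
width: 0.182
```

```bash
python3 -c "
from h import *
rep()"
```

```text
t 21.05 pos [570.66  52.59  82.28] Ftool [-1.37  1.02 -0.7 ] w 16.73 zang 40.32 r 86.84 arc(cw+) mm 0.67
```

Emit:
send_rows([
  [[0,0,0.1,0.1,0,0,10],[0,0,0.2,0.1,0,0,10],[0,0,0.4,0.2,0,0,10],[0,0,0.6,0.3,0,0,10],[0,0,0.7,0.4,0,0,10],[0,0,0.7,0.4,0,0,10],[0,0,0.7,0.4,0,0,10],[0,0,0.7,0.4,0,0,10]],
], grip_force=8)

```text
clock: 21.85
position: [0.5712, 0.053, 0.0823]
ee_rot: [-0.545, 1.501, 0.545]
force: [-1.0, 0.4, 3.2]
width: 0.181
```

```bash
python3 -c "
from h import *
rep()"
```

```text
t 21.85 pos [571.22  53.03  82.27] Ftool [-3.21  0.95 -0.46] w 16.67 zang 39.92 r 86.82 arc(cw+) mm 1.37
```

Emit:
send_rows([
  [[0,0,0.1,0.1,0,0,10],[0,0,0.2,0.1,0,0,10],[0,0,0.4,0.2,0,0,10],[0,0,0.6,0.3,0,0,10],[0,0,0.7,0.4,0,0,10],[0,0,0.7,0.4,0,0,10],[0,0,0.7,0.4,0,0,10],[0,0,0.7,0.4,0,0,10]],
])

```text
clock: 22.65
position: [0.5713, 0.0531, 0.0823]
ee_rot: [-0.54, 1.503, 0.54]
force: [-3.6, -0.4, 6.6]
width: 0.18
```

```bash
python3 -c "
from h import *
rep()"
```

```text
t 22.65 pos [571.34  53.11  82.27] Ftool [-6.58  1.99 -2.98] w 16.53 zang 39.5 r 86.8 arc(cw+) mm 1.51
```

Contact at about 1.45. A touch more, as in the first rock.

Emit:
send_rows([
  [[0,0,0.1,0,0,0,10],[0,0,0.2,0,0,0,10],[0,0,0.3,0,0,0,10],[0,0,0.4,0,0,0,10],[0,0,0.4,0,0,0,10],[0,0,0.4,0,0,0,10],[0,0,0.4,0,0,0,10],[0,0,0.4,0,0,0,10]],
])

```text
clock: 23.45
position: [0.5713, 0.0531, 0.0822]
ee_rot: [-0.539, 1.504, 0.54]
force: [-5.1, -1.6, 7.9]
width: 0.182
```

```bash
python3 -c "
from h import *
rep()"
```

```text
t 23.45 pos [571.33  53.14  82.23] Ftool [-7.87  2.08 -4.97] w 16.74 zang 39.5 r 86.83 arc(cw+) mm 1.53
```

Emit:
send_rows([
  [[0,0,-0.3,-0.1,0,0,10],[0,0,-0.6,-0.2,0,0,10],[0,0,-0.9,-0.3,0,0,10],[0,0,-1.2,-0.5,0,0,10],[0,0,-1.5,-0.7,0,0,10],[0,0,-1.8,-0.8,0,0,10],[0,0,-2.1,-0.9,0,0,10],[0,0,-2.1,-0.9,0,0,10]],
])

```text
clock: 24.25
position: [0.5706, 0.0524, 0.0823]
ee_rot: [-0.552, 1.499, 0.552]
force: [-1.3, 0.9, 3.9]
width: 0.182
```

```bash
python3 -c "
from h import *
rep()"
```

```text
t 24.25 pos [570.6   52.42  82.27] Ftool [-3.89  1.57 -0.38] w 16.77 zang 40.43 r 86.76 arc(cw+) mm 0.52
```

Emit:
send_rows([
  [[0,0,-0.2,-0.1,0,0,10],[0,0,-0.4,-0.2,0,0,10],[0,0,-0.6,-0.3,0,0,10],[0,0,-0.8,-0.5,0,0,10],[0,0,-1,-0.6,0,0,10],[0,0,-1,-0.6,0,0,10],[0,0,-1,-0.6,0,0,10],[0,0,-1,-0.6,0,0,10]],
])

```text
clock: 25.05
position: [0.5697, 0.0517, 0.0823]
ee_rot: [-0.56, 1.497, 0.56]
force: [-0.9, 0.3, 4.3]
width: 0.187
```

```bash
python3 -c "
from h import *
rep()"
```

```text
t 25.05 pos [569.73  51.68  82.26] Ftool [-4.32  0.83 -0.45] w 17.22 zang 41.01 r 86.76 arc(cw+) mm -0.62
```

Emit:
send_rows([
  [[0,0,-0.1,-0.1,0,0,10],[0,0,-0.2,-0.1,0,0,10],[0,0,-0.4,-0.2,0,0,10],[0,0,-0.5,-0.3,0,0,10],[0,0,-0.6,-0.4,0,0,10],[0,0,-0.6,-0.4,0,0,10],[0,0,-0.6,-0.4,0,0,10],[0,0,-0.6,-0.4,0,0,10]],
])

```text
clock: 25.85
position: [0.5693, 0.0513, 0.0823]
ee_rot: [-0.566, 1.496, 0.565]
force: [-0.5, 0.5, 4.3]
width: 0.183
```

```bash
python3 -c "
from h import *
rep()"
```

```text
t 25.85 pos [569.28  51.27  82.25] Ftool [-4.27  0.76 -0.06] w 16.86 zang 41.42 r 86.76 arc(cw+) mm -1.22
```

Emit:
send_rows([
  [[0,0,-0.1,-0.1,0,0,10],[0,0,-0.2,-0.1,0,0,10],[0,0,-0.4,-0.2,0,0,10],[0,0,-0.5,-0.3,0,0,10],[0,0,-0.7,-0.4,0,0,10],[0,0,-0.7,-0.4,0,0,10],[0,0,-0.7,-0.4,0,0,10],[0,0,-0.7,-0.4,0,0,10]],
])

```text
clock: 26.65
position: [0.5691, 0.0511, 0.0823]
ee_rot: [-0.571, 1.494, 0.571]
force: [2.3, 3.0, 2.1]
width: 0.184
```

```bash
python3 -c "
from h import *
rep()"
```

```text
t 26.65 pos [569.05  51.07  82.29] Ftool [-2.1   0.65  3.71] w 16.94 zang 41.83 r 86.76 arc(cw+) mm -1.52
```

Emit:
send_rows([
  [[0,0,0.7,0.2,0,0,10],[0,0,1.4,0.5,0,0,10],[0,0,2,0.8,0,0,10],[0,0,2.5,1,0,0,10],[0,0,2.5,1,0,0,10],[0,0,2.5,1,0,0,18],[0,0,2.5,1,0,0,30],[0,0,2.5,1,0,0,40]],
])

```text
clock: 27.45
position: [0.5697, 0.0521, 0.0817]
ee_rot: [-0.557, 1.5, 0.557]
force: [-1.0, -0.0, -0.3]
width: 0.307
```

```bash
python3 -c "
from h import *
rep(); go([.492,-.0988,.167],77)"
```

```text
t 27.45 pos [569.68  52.1   81.72] Ftool [ 0.29  0.62 -0.79] w 28.28 zang 40.79 r 87.11 arc(cw+) mm -0.38
shift [ -85.1  -63.4 -157.5] rot [-36.21  -0.08  -0.07] pos [0.5697 0.0521 0.0817] zang 40.79 F [-1.   -0.04 -0.29] t 27.45 w 0.3074348647102979
```

Emit:
send_rows([
  [[0,0,0,0,0,0,42],[-30,0,0,0,0,0,42],[-70,0,0,0,0,0,42],[-85,-12,-31,-7.2,0,0,42],[-87,-25,-63,-14.5,0,0,42],[-87,-38,-94,-21.7,0,0,42],[-87,-51,-126,-29,0,0,42],[-85,-63.4,-157.5,-36.2,0,0,42]],
])

```text
clock: 28.25
position: [0.4919, -0.0997, 0.1673]
ee_rot: [-1.045, 1.306, 1.044]
force: [0.5, -0.5, -0.0]
width: 0.424
```

```bash
python3 - <<'E'
from h import *
Tc,K,c=camT('wrist'); im,d=optics.get_image('wrist'); save('w4',im); P=cloud(Tc,K,d)
m=(abs(P[...,2]-.081)<.006)&(np.hypot(P[...,0]-.491,P[...,1]+.099)<.025)&(im.sum(-1)<150); print(m.sum(),P[m].mean(0),P[m].min(0),P[m].max(0))
go([.492,-.0992,.046],77)
E
```

```text
402 [ 0.49020177 -0.09996225  0.07919017] [ 0.48120727 -0.10973817  0.07506209] [ 0.50019198 -0.09044977  0.08203395]
shift [121.   -2.2   7.4] rot [ 0.54 -0.18 -0.1 ] pos [ 0.4885 -0.1057  0.167 ] zang 77.54 F [-3.17 -4.24 -0.07] t 28.3 w 0.4175551792703662
```

Emit:
send_rows([
  [[0,0,-0.4,0,0,0,42],[0,0,-0.4,0,0,0,42],[20,0,-0.4,0,0,0,42],[50,0,-0.4,0,0,0,42],[80,0,-0.4,0,0,0,42],[105,0,-0.4,0,0,0,42],[118,0,-0.4,0,0,0,42],[121,0,-0.4,0,0,0,42]],
])

```text
clock: 29.1
position: [0.4922, -0.0973, 0.0445]
ee_rot: [-1.04, 1.31, 1.044]
force: [0.4, -0.5, -0.2]
width: 0.421
```

```bash
python3 -c "
from h import *
rep(); go([.4925,-.0992,.046],77)"
```

```text
t 29.1 pos [492.16 -97.25  44.49] Ftool [ 0.2  -0.49 -0.41] w 38.73 zang 77.09 r 158.73 arc(cw+) mm 418.84
shift [-1.5 -0.8 -1.8] rot [ 0.09 -0.01 -0.18] pos [ 0.4922 -0.0973  0.0445] zang 77.09 F [ 0.38 -0.51 -0.2 ] t 29.1 w 0.4210148343819238
```

Emit:
send_rows([
  [[-1,0,0,0,0,0,42],[-1,0,0,0,0,0,38],[-1,0,0,0,0,0,34],[-1,0,0,0,0,0,31],[-1,0,0,0,0,0,29],[-1,0,0,0,0,0,28],[-1,0,0,0,0,0,28],[-1,0,0,0,0,0,28]],
])

```text
clock: 29.9
position: [0.4927, -0.0988, 0.0472]
ee_rot: [-1.041, 1.308, 1.041]
force: [-0.1, 0.8, 0.2]
width: 0.278
```

```bash
python3 -c "
from h import *
rep(); go([.4925,-.0992,.046],77)"
```

```text
t 29.9 pos [492.74 -98.84  47.25] Ftool [-0.24  0.31  0.8 ] w 25.59 zang 77.02 r 159.09 arc(cw+) mm 417.95
shift [ 1.2  0.1 -0.4] rot [0.02 0.   0.  ] pos [ 0.4927 -0.0988  0.0472] zang 77.02 F [-0.12  0.85  0.24] t 29.9 w 0.2781520811970679
```

Emit:
send_rows([
  [[0,0,-0.4,0,0,0,26],[0,0,-0.4,0,0,0,24],[0,0,-0.4,0,0,0,23],[0,0,-0.4,0,0,0,22],[0,0,-0.4,0,0,0,21],[0,0,-0.4,0,0,0,20],[0,0,-0.4,0,0,0,18],[0,0,-0.4,0,0,0,15]],
], grip_force=8)

```text
clock: 30.7
position: [0.4926, -0.0993, 0.0472]
ee_rot: [-1.041, 1.308, 1.041]
force: [-0.6, -0.6, -0.2]
width: 0.217
```

```bash
python3 -c "
from h import *
rep()"
```

```text
t 30.7 pos [492.6 -99.3  47.2] Ftool [ 0.18  0.48 -0.76] w 19.97 zang 77.01 r 159.45 arc(cw+) mm 417.78
```

Emit:
send_rows([
  [[0,0,0.3,0.1,0,0,15],[0,0,0.6,0.2,0,0,15],[0,0,0.9,0.3,0,0,15],[0,0,1.2,0.3,0,0,15],[0,0,1.5,0.3,0,0,15],[0,0,1.5,0.3,0,0,15],[0,0,1.5,0.3,0,0,15],[0,0,1.5,0.3,0,0,15]],
], grip_force=20)

```text
clock: 31.5
position: [0.4929, -0.0978, 0.0472]
ee_rot: [-1.037, 1.31, 1.037]
force: [-0.7, -3.9, -0.8]
width: 0.211
```

```bash
python3 -c "
from h import *
rep()"
```

```text
t 31.5 pos [492.94 -97.81  47.21] Ftool [ 0.76 -0.2  -3.92] w 19.37 zang 76.71 r 158.37 arc(cw+) mm 418.36
```

Emit:
send_rows([
  [[0,0,-0.3,0,0,0,26],[0,0,-0.3,0,0,0,34],[0,0,-0.3,0,0,0,40],[0,0,-0.3,0,0,0,42],[-20,0,-0.3,0,0,0,42],[-50,0,-0.3,0,0,0,42],[-85,0,-0.3,0,0,0,42],[-120,0,-0.3,0,0,0,42]],
], grip_force=5)

```text
clock: 32.3
position: [0.4926, -0.0979, 0.1684]
ee_rot: [-1.037, 1.31, 1.037]
force: [1.7, -0.2, -0.3]
width: 0.421
```

```bash
python3 -c "
from h import *
rep(); go([.5701,.0519,.17],40.6)"
```

```text
t 32.3 pos [492.58 -97.86 168.4 ] Ftool [ 0.26 -1.7   0.23] w 38.74 zang 76.73 r 158.7 arc(cw+) mm 418.44
shift [ -1.6 -41.1 163.6] rot [ 3.613e+01 -1.000e-02 -3.000e-02] pos [ 0.4926 -0.0979  0.1684] zang 76.73 F [ 1.71 -0.17 -0.26] t 32.3 w 0.4211352933730576
```

Emit:
send_rows([
  [[-3,-7,27,6,0,0,42],[-3,-14,54,12,0,0,42],[-3,-21,82,18,0,0,42],[-3,-28,110,24,0,0,42],[-3,-35,138,30,0,0,42],[-1.6,-41.1,163.6,36.1,0,0,42],[-1.6,-41.1,163.6,36.1,0,0,42],[-1.6,-41.1,163.6,36.1,0,0,42]],
])

```text
clock: 33.1
position: [0.5703, 0.0524, 0.1685]
ee_rot: [-0.557, 1.499, 0.557]
force: [-0.5, -0.0, -0.0]
width: 0.42
```

Emit:
send_rows([
  [[18,0,0,0,0,0,42],[36,0,0,0,0,0,42],[54,0,0,0,0,0,42],[72,0,0,0,0,0,42],[84,0,0,0,0,0,42],[88,0,0,0,0,0,40],[88,0,0,0,0,0,34],[88,0,0,0,0,0,28]],
])

```text
clock: 33.9
position: [0.5709, 0.0515, 0.0815]
ee_rot: [-0.555, 1.498, 0.554]
force: [-0.6, 0.1, -1.0]
width: 0.307
```

```bash
python3 -c "
from h import *
rep()"
```

```text
t 33.9 pos [570.92  51.53  81.52] Ftool [ 0.97  0.48 -0.41] w 28.23 zang 40.61 r 85.87 arc(cw+) mm 0.18
```

Emit:
send_rows([
  [[0,0,0,0,0,0,24],[0,0,0,0,0,0,21],[0,0,0,0,0,0,19],[0,0,0,0,0,0,17],[0,0,0,0,0,0,14],[0,0,0,0,0,0,12],[0,0,0.2,0,0,0,10],[0,0,0.4,0.1,0,0,10]],
], grip_force=8)

```text
clock: 34.7
position: [0.5709, 0.0521, 0.0811]
ee_rot: [-0.553, 1.499, 0.553]
force: [-0.5, 1.3, 6.3]
width: 0.182
```

```bash
python3 -c "
from h import *
rep()"
```

```text
t 34.7 pos [570.95  52.12  81.08] Ftool [-6.33  1.34  0.45] w 16.73 zang 40.52 r 86.3 arc(cw+) mm 0.58
```

Emit:
send_rows([
  [[0,0,0.1,0.1,0,0,10],[0,0,0.2,0.1,0,0,10],[0,0,0.3,0.2,0,0,10],[0,0,0.4,0.3,0,0,10],[0,0,0.5,0.3,0,0,10],[0,0,0.6,0.4,0,0,10],[0,0,0.6,0.4,0,0,10],[0,0,0.6,0.4,0,0,10]],
])

```text
clock: 35.5
position: [0.5714, 0.0524, 0.0811]
ee_rot: [-0.548, 1.5, 0.548]
force: [-0.8, 0.8, 5.3]
width: 0.185
```

```bash
python3 -c "
from h import *
rep()"
```

```text
t 35.5 pos [571.35  52.43  81.09] Ftool [-5.26  1.13 -0.1 ] w 16.98 zang 40.12 r 86.28 arc(cw+) mm 1.09
```

Emit:
send_rows([
  [[0,0,0.1,0.1,0,0,10],[0,0,0.2,0.1,0,0,10],[0,0,0.3,0.2,0,0,10],[0,0,0.4,0.3,0,0,10],[0,0,0.5,0.3,0,0,10],[0,0,0.6,0.3,0,0,10],[0,0,0.7,0.3,0,0,10],[0,0,0.7,0.3,0,0,10]],
])

```text
clock: 36.3
position: [0.5714, 0.0525, 0.081]
ee_rot: [-0.544, 1.502, 0.544]
force: [-2.6, -0.7, 7.4]
width: 0.185
```

```bash
python3 -c "
from h import *
rep()"
```

```text
t 36.3 pos [571.38  52.53  81.05] Ftool [-7.44  1.14 -2.41] w 17.01 zang 39.81 r 86.33 arc(cw+) mm 1.18
```

Emit:
send_rows([
  [[0,0,0.1,0,0,0,10],[0,0,0.2,0,0,0,10],[0,0,0.3,0,0,0,10],[0,0,0.4,0,0,0,10],[0,0,0.5,0,0,0,10],[0,0,0.5,0,0,0,10],[0,0,0.5,0,0,0,10],[0,0,0.5,0,0,0,10]],
])

```text
clock: 37.1
position: [0.5714, 0.0525, 0.081]
ee_rot: [-0.543, 1.503, 0.544]
force: [-5.5, -2.5, 9.1]
width: 0.181
```

```bash
python3 -c "
from h import *
rep()"
```

```text
t 37.1 pos [571.42  52.52  81.04] Ftool [-9.09  1.62 -5.87] w 16.64 zang 39.79 r 86.3 arc(cw+) mm 1.2
```

Emit:
send_rows([
  [[0,0,-0.4,-0.1,0,0,10],[0,0,-0.8,-0.2,0,0,10],[0,0,-1.2,-0.4,0,0,10],[0,0,-1.6,-0.6,0,0,10],[0,0,-2,-0.8,0,0,10],[0,0,-2.3,-1,0,0,10],[0,0,-2.3,-1,0,0,10],[0,0,-2.3,-1,0,0,10]],
])

```text
clock: 37.9
position: [0.5706, 0.0518, 0.0811]
ee_rot: [-0.557, 1.497, 0.557]
force: [-1.0, 1.4, 5.6]
width: 0.185
```

```bash
python3 -c "
from h import *
rep()"
```

```text
t 37.9 pos [570.63  51.79  81.05] Ftool [-5.61  1.68  0.15] w 17.04 zang 40.82 r 86.26 arc(cw+) mm 0.13
```

Emit:
send_rows([
  [[0,0,-0.2,-0.1,0,0,10],[0,0,-0.4,-0.2,0,0,10],[0,0,-0.6,-0.3,0,0,10],[0,0,-0.8,-0.5,0,0,10],[0,0,-1,-0.6,0,0,10],[0,0,-1,-0.6,0,0,10],[0,0,-1,-0.6,0,0,10],[0,0,-1,-0.6,0,0,10]],
])

```text
clock: 38.7
position: [0.5699, 0.0512, 0.0811]
ee_rot: [-0.566, 1.495, 0.566]
force: [-1.3, 0.7, 4.7]
width: 0.181
```

```bash
python3 -c "
from h import *
rep()"
```

```text
t 38.7 pos [569.94  51.19  81.08] Ftool [-4.66  1.36 -0.51] w 16.62 zang 41.43 r 86.26 arc(cw+) mm -0.79
```

Emit:
send_rows([
  [[0,0,-0.1,-0.1,0,0,10],[0,0,-0.2,-0.1,0,0,10],[0,0,-0.3,-0.2,0,0,10],[0,0,-0.4,-0.2,0,0,10],[0,0,-0.5,-0.3,0,0,10],[0,0,-0.5,-0.3,0,0,10],[0,0,-0.5,-0.3,0,0,10],[0,0,-0.5,-0.3,0,0,10]],
])

```text
clock: 39.5
position: [0.5697, 0.051, 0.0811]
ee_rot: [-0.57, 1.494, 0.57]
force: [-1.2, 1.9, 5.5]
width: 0.184
```

```bash
python3 -c "
from h import *
rep()"
```

```text
t 39.5 pos [569.73  50.98  81.07] Ftool [-5.47  2.16  0.38] w 16.97 zang 41.73 r 86.24 arc(cw+) mm -1.08
```

Emit:
send_rows([
  [[0,0,-0.1,-0.1,0,0,10],[0,0,-0.2,-0.1,0,0,10],[0,0,-0.3,-0.2,0,0,10],[0,0,-0.4,-0.2,0,0,10],[0,0,-0.5,-0.2,0,0,10],[0,0,-0.6,-0.2,0,0,10],[0,0,-0.6,-0.2,0,0,10],[0,0,-0.6,-0.2,0,0,10]],
])

```text
clock: 40.3
position: [0.5696, 0.0508, 0.081]
ee_rot: [-0.572, 1.492, 0.572]
force: [4.2, 4.0, 4.0]
width: 0.183
```

```bash
python3 -c "
from h import *
rep()"
```

```text
t 40.3 pos [569.59  50.84  81.04] Ftool [-4.02  0.12  5.82] w 16.85 zang 41.94 r 86.23 arc(cw+) mm -1.28
```

Emit:
send_rows([
  [[0,0,0.5,0.2,0,0,10],[0,0,1,0.3,0,0,10],[0,0,1.5,0.5,0,0,10],[0,0,2,0.7,0,0,10],[0,0,2,0.7,0,0,14],[0,0,2,0.7,0,0,24],[0,0,2,0.7,0,0,34],[0,0,2,0.7,0,0,42]],
])

```text
clock: 41.1
position: [0.5695, 0.0512, 0.0802]
ee_rot: [-0.563, 1.498, 0.563]
force: [0.3, -0.0, 0.4]
width: 0.367
```

Emit:
send_rows([
  [[0,0,0,0,0,0,42],[-10,0,0,0,0,0,42],[-30,0,0,0,0,0,42],[-55,0,0,0,0,0,42],[-80,0,0,0,0,0,42],[-100,0,0,0,0,0,42],[-110,0,0,0,0,0,42],[-110,0,0,0,0,0,42]],
])

```text
clock: 41.9
position: [0.5711, 0.0517, 0.1924]
ee_rot: [-0.563, 1.494, 0.562]
force: [0.0, 0.5, -0.1]
width: 0.418
```

```bash
python3 - <<'E'
from h import *
rep()
im,d=optics.get_image('scene'); save('s9',cv2.resize(im[120:270,170:370],None,fx=4,fy=4))
E
```

```text
t 41.9 pos [571.11  51.68 192.38] Ftool [0.07 0.33 0.35] w 38.42 zang 41.22 r 85.86 arc(cw+) mm 0.42
```

View pics/s9.png

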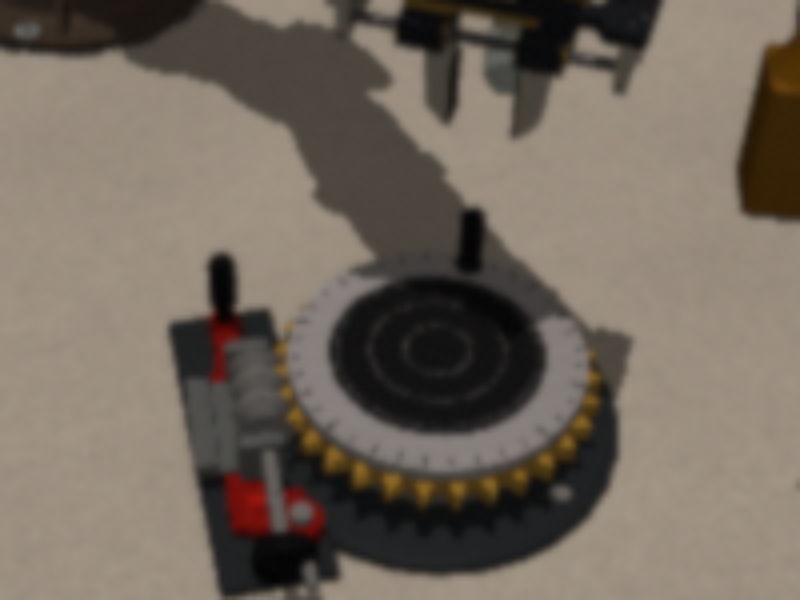

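The gripper is clear above the post (at about 470,240 in the enlarged view). The knob (about 222,285) has swung in and nothing else has moved. I'm handing it in.

```bash
python3 -c "
from cell import arm
print(arm.sign_off())"
```

```text
the job is handed in; nothing more can be done
None
```

The worm is swung in and the job is handed in at about 42 s. The last rock, clockwise then anticlockwise, measured about 2.3–2.5 mm of free play at the post.

| Rock | Worm position | Free play, corrected for tooth load | Play between the loaded stops |
|---|---|---|---|
| First | as found | about 7.1 mm | 7.3 mm |
| Second | knob in by about 10.4 mm | about 2.9 mm | about 3.05 mm |
| Last | knob in by a further 1.5 mm | about 2.3 mm | 2.5 mm |

- **Second adjustment:** The 2.9 mm reading after the first swing was a little wide, so I went back to the knob once more. It moved further than the 0.8–0.9 mm I wanted, which is why the last reading came out slightly under 2.5 mm rather than on it.
- **Tooth force:** The wrist force along the rocking direction never read above about 6 N where the teeth met, at the end of each step.
- **Vertical load:** While gripping the post and the knob there was an unexplained vertical force, mostly 2–9 N. It did not affect the rocking.
- **End state:** I moved the platter back from the stop towards mid-play, opened the fingers and raised the gripper clear. The final picture shows it touching nothing and nothing else disturbed near the turntable.

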